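Put the tube-notching hole saws away on their storage rack

ROBOT

A 7-joint arm with a two-finger parallel gripper is mounted at the origin on the work surface. World frame = base frame: x ahead of the robot, y to its left, z up, the work surface at z = 0. Lengths are in m, angles in rad, forces in N, time in s.
With the tool pointing down it reaches from about 0.4 to 0.85 m from the base axis. Payload 4.5 kg.
Tool frame: the origin (TCP) lies midway between the tips of the shut fingers; the grasp point (between the pads) lies 19 mm behind it; y points along the fingers, z is the direction in which the jaws open and shut, and the axes are right-handed (so a half turn about y gives the same grasp; the last joint's range is limited). The gripper opens to 88 mm and grips with 3 to 60 N. Pads are 18 mm wide; open, the fingers measure 123 mm over their backs; the gripper's body (75 mm by 187 mm) begins 45 mm behind the grasp point.
Start: joints at [-1.169, 0.689, -0.195, 1.565, 0.157, 0.902, -0.215], TCP at [0.225, 0.583, 0.239] pointing down, gripper open.
Joint ranges: [-3.01, 3.01], [-0.46, 2.08], [-1.47, 1.51], [0.13, 2.56], [-1, 4.14], [0.04, 2.09], [-2.66, 2.66]. Speed limits (rad/s): [2.57, 2.57, 3.14, 3.14, 3.14, 3.14, 3.14].

INTERFACE

Orientations are given as a unit quaternion [x, y, z, w].
In Python, from plant import r, snapshot, get_calibration, job, boxes_of gives the robot as it stands. The module is installed in compiled form; this text tells all that it offers.
- The arm moves only by the shell command python3 -m handwheel 'ROWS' [OPENING] [FORCE]. ROWS is JSON, a list that holds one entry, the list of rows, each a list of 6 numbers: the shift along the tool's x, y, z as a fraction of full scale, then the turn, a rotation vector about the tool's x, y, z as a fraction of full scale. In form: [[[x, y, z, wx, wy, wz], ...]]. A call has 1 to 12 rows; each row is the pose to reach, as a shift and turn from the pose commanded when the call began, along the tool's axes at that moment, turning the shorter way round; what a row does not reach only later rows make up. Full scale, the value 1, is 100 cm for a shift and 180 degrees for a turn. A row lasts 1/12 s, in which the tool goes at most 41.7 mm and 7.16 degrees, less where a joint would pass 70% of its speed; a pose out of reach is approached as far as the arm can. A call with a number of a shift or a turn outside -1 to 1 is refused whole. A call with a gripper value outside its range is refused whole. OPENING is the opening, from -1 (shut) to 1 (fully open), set as the call begins (- or left out, the last holds). The fingers move at their own pace and stop on an object; FORCE is the grip in N (left out, the last holds). Time passes only in rows, so rows that repeat a pose let the fingers close. It gives the time, the measured TCP pose, the force and the opening at its end, in the units of the state.
- r.get_state(): the state, without advancing time (a new reading comes with each control period).
- snapshot(name): name is "scene" or "side" or "wrist"; returns the picture (420x560x3 uint8, red, green, blue); there is no depth.
- get_calibration(name): a dict with "fx", "fy", "cx", "cy" (pixels), "T" (4x4, takes a point from camera to world coordinates). Camera axes: x right, y down, z forward; pixel columns grow to the right and rows downward; lengths in m; the calibration is good to about 2 mm. The wrist camera is an equidistant fisheye: a pixel r from the principal point sees the ray r / f radians off the axis. A picture is of the moment at which its call begins: read the wrist's pose just before it. get_calibration takes no time and is no camera call; for the wrist camera it gives the pose at the moment of the call.
- job.finish_job(): hands the job in, once; it reports no verdict.
Trained networks look in the newest picture that a camera, given by its name, has taken for a name from the list of things; names that differ only in an ending like _2 or _b are one class to them, and where a whole thing is asked for, a point or a joint stands for the part that bears it (a point fixed in the world has none). Each returns a list of dicts, best first, with "confidence" (0 to 1); they miss things now and then, are a little off and sometimes report something else, mostly with a low value. They report only what shows in the picture. A call takes as long as a camera call. They do not tell look-alikes from the thing itself.
- boxes_of(thing, camera): "bbox" ([left, top, right, bottom] in pixels, round what is visible of it).
The state is a dict: "clock": time; "q": joint angles; "qd": joint speeds; "joint_torque": joint torques, N m; "tool_pos": TCP position; "eef_rot": TCP orientation; "contact_force": force on the tool from outside, world axes, zero at the start; "moment": the same for the moment, N m; "opening": opening from 0.0 (shut) to 1.0 (fully open).
Only numpy, scipy, OpenCV 4.12 (cv2) and the standard library are available. Lean on these libraries where they do the work, as an engineer would, in place of code of your own. Each camera call takes 0.05 s, during which the arm holds its last target. There are 200 camera calls.

TASK

Put the four hole saws away: move each from the black carry rack to the white storage rack, teeth down over the post on the disc with the ring of its own colour and size, centred on that disc and sitting flat on it. Set each one down gently, as the teeth chip if a saw is dropped, and leave the spray can and the magnetic square where they are.

Things in the scene. Friction and masses are not known exactly. Their poses are not given: they have to be found in the camera images.
- red_saw: red hole saw, a steel cup standing mouth and teeth down: outside dia 34 mm, inside dia 30, height 48, inside depth 42, about 100 g; red cap with black arbor hole. Origin: centre of the mouth at the tooth tips (underside), z up; yaw means nothing. Start: the 4 saws in a straight row, any order, 80 mm centres, on a black rack, deck 20 mm above the table, 70 wide, 360 long, end plates 45 high.
- yellow_saw: yellow hole saw, a steel cup standing mouth and teeth down: outside dia 43 mm, inside dia 39, height 48, inside depth 42, about 140 g; yellow cap with black arbor hole. Origin: centre of the mouth at the tooth tips (underside), z up; yaw means nothing. At the start over a 12 mm post reaching 30 mm above the rack's deck: lift it straight up more than 30 mm before moving sideways.
- blue_saw: blue hole saw, a steel cup standing mouth and teeth down: outside dia 52 mm, inside dia 48, height 48, inside depth 42, about 180 g; blue cap with black arbor hole. Origin: centre of the mouth at the tooth tips (underside), z up; yaw means nothing. Starts over a post like the others. The rack's long sides are open: fingers closing across the row have room.
- green_saw: green hole saw, a steel cup standing mouth and teeth down: outside dia 61 mm, inside dia 57, height 48, inside depth 42, about 220 g; green cap with black arbor hole. Origin: centre of the mouth at the tooth tips (underside), z up; yaw means nothing. Starts over a post like the others; 80 mm pitch leaves little room for fingers between neighbours along the row.
- red_place: place of the red saw: fixed disc, dia 40 mm, 4 mm thick, red with a white middle, with an upright 12 mm steel post at its centre, domed tip 30 mm above the disc's top. Origin: centre of the disc's underside, 20 mm above the table, z up, y along the row. A seated saw's origin is 4 mm above it. The 4 places: a straight row, any order, 80 mm centres, on a white rack shaped like the black one.
- yellow_place: place of the yellow saw: fixed disc, dia 49 mm, 4 mm thick, yellow with a white middle, with an upright 12 mm steel post at its centre, domed tip 30 mm above the disc's top. Origin: centre of the disc's underside, 20 mm above the table, z up, y along the row. A seated saw's origin is 4 mm above it. The two racks are roughly parallel, rows roughly along world y; either may be the nearer.
- blue_place: place of the blue saw: fixed disc, dia 58 mm, 4 mm thick, blue with a white middle, with an upright 12 mm steel post at its centre, domed tip 30 mm above the disc's top. Origin: centre of the disc's underside, 20 mm above the table, z up, y along the row. A seated saw's origin is 4 mm above it. Long sides open; end plates 45 mm high; an arbor is clipped low on one side.
- green_place: place of the green saw: fixed disc, dia 67 mm, 4 mm thick, green with a white middle, with an upright 12 mm steel post at its centre, domed tip 30 mm above the disc's top. Origin: centre of the disc's underside, 20 mm above the table, z up, y along the row. A seated saw's origin is 4 mm above it. Row as for the other places.
- spray_can: bystander: upright yellow and grey aerosol can with red cap, 53 mm in diameter, 188 mm tall, loose, to one side of the racks; origin: centre of its underside, z up
- magnet_square: bystander: red magnetic welding square lying flat on the table, about 100 mm by 60 mm, 15 mm thick, loose, to the other side of the racks; origin: middle of its long edge bar, underside
There are look-alikes about, which are no part of the job. What is shaped like the green_saw but pink or red is not meant.

How it is judged:
By the outcome, as a careful person would: the job done as asked, in the order asked, and still so for the second after the job is handed in, with the robot touching nothing.
It also fails if it takes over 93 s, if anything falls off the work surface, if the arm or the gripper's body presses on something with over 40 N, if the wrist force passes 120 N, or if a joint passes its speed limit or range.

## Working session

There is one attempt and no reset: what is moved stays moved. The work goes in short steps, Python scripts to look and compute and a shell command to move; the robot and the scene stay as the last step left them, time stands still between calls to the robot, and variables do not carry over. Pictures are saved under pics/ and viewed, about 12 in all and at most 16, crops included, and the job is handed in when it is done.

```bash
mkdir -p pics
cat > h.py <<'E'
import numpy as np, cv2
from plant import r, snapshot, get_calibration, job, boxes_of
from scipy.spatial.transform import Rotation as R
def save(n,im): cv2.imwrite('pics/'+n+'.png',im[...,::-1])
def ray(cal,u,v,wrist=False):
    x=(u-cal['cx'])/cal['fx'];y=(v-cal['cy'])/cal['fy']
    if wrist:
        t=np.hypot(x,y);d=np.array([x/t*np.sin(t),y/t*np.sin(t),np.cos(t)]) if t>1e-9 else np.array([0,0,1.])
    else: d=np.array([x,y,1.])
    T=np.array(cal['T']);d=T[:3,:3]@d
    return T[:3,3],d/np.linalg.norm(d)
def atz(cal,u,v,z,wrist=False):
    o,d=ray(cal,u,v,wrist);return o+d*(z-o[2])/d[2]
def tri(a,b):
    A=np.zeros((3,3));B=np.zeros(3)
    for o,d in (a,b):
        P=np.eye(3)-np.outer(d,d);A+=P;B+=P@o
    return np.linalg.solve(A,B)
def proj(cal,p,wrist=False):
    T=np.linalg.inv(np.array(cal['T']));c=T[:3,:3]@np.array(p)+T[:3,3]
    if wrist:
        rr=np.hypot(c[0],c[1]);t=np.arctan2(rr,c[2]);k=t/max(rr,1e-9)
        return cal['cx']+cal['fx']*c[0]*k,cal['cy']+cal['fy']*c[1]*k
    return cal['cx']+cal['fx']*c[0]/c[2],cal['cy']+cal['fy']*c[1]/c[2]
E
python3 - <<'E'
from h import *
s=r.get_state();print({k:np.round(v,3) for k,v in s.items()})
ims=[]
for c in('scene','side'):
    im=snapshot(c);save(c+'0',im)
    print(c,np.round(np.array(get_calibration(c)['T']),3).tolist())
    for t in ['red_saw','yellow_saw','blue_saw','green_saw','red_place','yellow_place','blue_place','green_place','spray_can','magnet_square']:
        print(t,[(np.round(b['bbox']).tolist(),round(b['confidence'],2)) for b in boxes_of(t,c)[:3]])
E
```

```text
{'clock': np.float64(0.0), 'q': array([-1.169,  0.69 , -0.195,  1.566,  0.157,  0.902, -0.215]), 'qd': array([-0.002, -0.001,  0.   ,  0.   ,  0.   , -0.001,  0.   ]), 'joint_torque': array([ 0.0000e+00, -5.2756e+01, -1.2670e+00, -1.5343e+01, -5.3000e-02,
        7.0000e-03,  0.0000e+00]), 'tool_pos': array([0.225, 0.583, 0.238]), 'eef_rot': array([ 0.696, -0.129,  0.129, -0.695]), 'contact_force': array([-0.339, -0.273, -0.401]), 'moment': array([-0.047, -0.012,  0.013]), 'opening': np.float64(1.001)}
scene [[-0.13, 0.747, -0.652, 1.236], [0.991, 0.086, -0.099, 0.123], [-0.018, -0.659, -0.752, 0.914], [0.0, 0.0, 0.0, 1.0]]
red_saw [([254.0, 198.0, 270.0, 220.0], 0.66), ([207.0, 246.0, 228.0, 263.0], 0.26)]
yellow_saw [([288.0, 194.0, 300.0, 223.0], 0.66)]
blue_saw [([342.0, 194.0, 364.0, 224.0], 0.67)]
green_saw [([301.0, 166.0, 326.0, 198.0], 0.81), ([311.0, 191.0, 336.0, 224.0], 0.72), ([334.0, 249.0, 367.0, 280.0], 0.65)]
red_place [([240.0, 249.0, 257.0, 265.0], 0.64)]
yellow_place [([206.0, 246.0, 228.0, 262.0], 0.78)]
blue_place [([270.0, 252.0, 296.0, 271.0], 0.97), ([207.0, 
[... 250 characters left out ...]
 [0.016, -0.68, -0.733, 0.976], [0.0, 0.0, 0.0, 1.0]]
red_saw [([277.0, 219.0, 289.0, 243.0], 0.74)]
yellow_saw [([264.0, 197.0, 281.0, 222.0], 0.62), ([245.0, 157.0, 265.0, 180.0], 0.21)]
blue_saw [([248.0, 162.0, 265.0, 182.0], 0.81)]
green_saw [([214.0, 197.0, 237.0, 223.0], 0.86), ([253.0, 177.0, 275.0, 200.0], 0.78), ([300.0, 158.0, 318.0, 182.0], 0.75)]
red_place [([331.0, 221.0, 342.0, 237.0], 0.42), ([252.0, 88.0, 273.0, 140.0], 0.34)]
yellow_place [([330.0, 240.0, 352.0, 259.0], 0.47)]
blue_place [([315.0, 196.0, 338.0, 216.0], 0.85)]
green_place [([341.0, 264.0, 370.0, 289.0], 0.8)]
spray_can [([250.0, 86.0, 270.0, 140.0], 0.63)]
magnet_square [([355.0, 348.0, 388.0, 396.0], 0.73)]
```

```bash
python3 - <<'E'
import cv2
a=cv2.imread('pics/scene0.png')[140:300,80:480];b=cv2.imread('pics/side0.png')[70:410,180:420]
cv2.imwrite('pics/a1.png',cv2.resize(a,None,fx=2,fy=2,interpolation=3))
cv2.imwrite('pics/b1.png',cv2.resize(b,None,fx=1.7,fy=1.7,interpolation=3))
E
python3 - <<'E'
from h import *
A=get_calibration('scene');B=get_calibration('side')
c=lambda b:((b[0]+b[2])/2,(b[1]+b[3])/2)
P=dict(red=([254,198,270,220],[277,219,289,243]),yel=([288,194,300,223],[264,197,281,222]),blue=([342,194,364,224],[248,162,265,182]),
g1=([311,191,336,224],[253,177,275,200]),
pr=([240,249,257,265],[331,221,342,237]),py=([206,246,228,262],[330,240,352,259]),pb=([270,252,296,271],[315,196,338,216]),pg=([173,242,205,264],[341,264,370,289]),can=([426,191,465,256],[250,86,270,140]),mag=([91,219,130,246],[355,348,388,396]))
for k,(a,b) in P.items():
    ra=ray(A,*c(a));rb=ray(B,*c(b));p=tri(ra,rb)
    print(k,np.round(p,3),'gap',round(abs(np.dot(ra[0]-rb[0],np.cross(ra[1],rb[1])))/np.linalg.norm(np.cross(ra[1],rb[1])),4))
E
```

```text
red [ 0.484 -0.037  0.041] gap 0.0066
yel [0.474 0.045 0.041] gap 0.0083
blue [0.46  0.198 0.044] gap 0.0062
g1 [0.467 0.122 0.048] gap 0.0062
pr [ 0.629 -0.049  0.026] gap 0.007
py [ 0.623 -0.124  0.025] gap 0.0062
pb [0.629 0.037 0.024] gap 0.0025
pg [ 0.63  -0.2    0.018] gap 0.0092
can [0.517 0.416 0.089] gap 0.0013
mag [ 0.583 -0.432  0.004] gap 0.0177
```

View pics/a1.png

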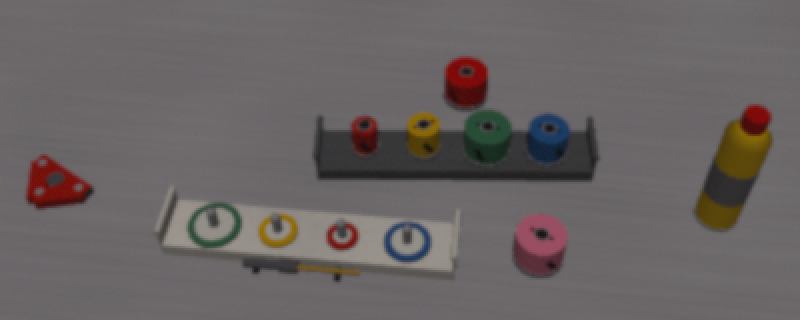

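View pics/b1.png

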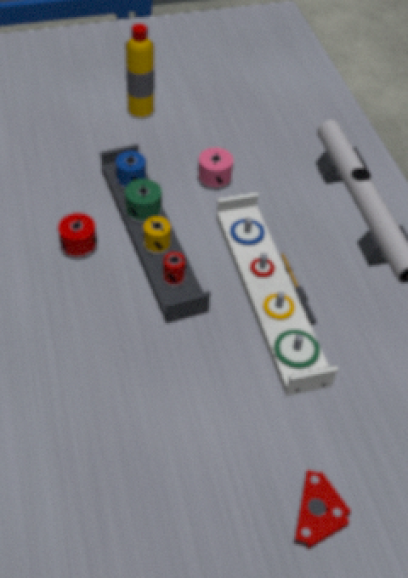

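```bash
cat >> h.py <<'E'
def go(p,yaw):
    """shift (tool axes, m) and turn (fraction of pi); yaw = direction angle of tool x in world plane, mod pi"""
    s=r.get_state();R0=R.from_quat(s['eef_rot']);best=None
    for k in(0,np.pi):
        x=np.array([np.cos(yaw+k),np.sin(yaw+k),0]);y=np.array([0,0,-1.]);z=np.cross(x,y)
        w=(R0.inv()*R.from_matrix(np.c_[x,y,z])).as_rotvec()
        if best is None or np.linalg.norm(w)<np.linalg.norm(best): best=w
    d=R0.inv().apply(np.array(p)-s['tool_pos'])
    print('t',round(float(s['clock']),2),'tcp',np.round(s['tool_pos'],4),'q7',round(float(s['q'][6]),2),'op',round(float(s['opening']),3),'F',np.round(s['contact_force'],1),'\n row',np.round(d,4).tolist(),np.round(best/np.pi,4).tolist())
E
python3 - <<'E'
from h import *
s=r.get_state();M=R.from_quat(s['eef_rot']).as_matrix();print(np.round(M,3))
T=np.array(get_calibration('wrist')['T']);print(np.round(M.T@(T[:3,3]-s['tool_pos']),3),np.round(M.T@T[:3,:3],3));print({k:v for k,v in get_calibration('wrist').items() if k!='T'})
go([0.47,0.08,0.26],np.deg2rad(95.8))
go([0.47,0.08,0.26],np.deg2rad(95.8-180))
E
```

```text
[[ 0.933  0.     0.36 ]
 [-0.36   0.     0.933]
 [ 0.    -1.     0.   ]]
[-0.079 -0.145 -0.   ] [[ 0.001  0.951  0.308]
 [ 0.    -0.308  0.951]
 [ 1.    -0.001 -0.   ]]
{'fx': 325.19226210127806, 'fy': 325.19226210127806, 'cx': 279.21599957146736, 'cy': 207.51142323636623}
t 1.1 tcp [0.2247 0.5832 0.2388] q7 -0.22 op 0.999 F [ 0.1  0.1 -0.3] 
 row [0.4098, -0.0213, -0.3814] [-0.0, 0.3507, -0.0]
t 1.1 tcp [0.2247 0.5832 0.2388] q7 -0.22 op 0.999 F [ 0.1  0.1 -0.3] 
 row [0.4098, -0.0213, -0.3814] [-0.0, 0.3507, -0.0]
```

```bash
python3 -c "
from h import *
go([0.55,0.03,0.30],np.deg2rad(-86))"
```

```text
t 1.1 tcp [0.2247 0.5832 0.2388] q7 -0.22 op 0.999 F [ 0.1  0.1 -0.3] 
 row [0.5024, -0.0613, -0.3993] [-0.0, 0.3607, -0.0]
```

```bash
python3 -m handwheel '[[[0.502,-0.061,-0.399,0,0.36,0],[0.502,-0.061,-0.399,0,0.36,0],[0.502,-0.061,-0.399,0,0.36,0],[0.502,-0.061,-0.399,0,0.36,0],[0.502,-0.061,-0.399,0,0.36,0],[0.502,-0.061,-0.399,0,0.36,0],[0.502,-0.061,-0.399,0,0.36,0],[0.502,-0.061,-0.399,0,0.36,0],[0.502,-0.061,-0.399,0,0.36,0],[0.502,-0.061,-0.399,0,0.36,0],[0.502,-0.061,-0.399,0,0.36,0],[0.502,-0.061,-0.399,0,0.36,0]]]' 1
python3 -c "
from h import *
go([0.55,0.03,0.30],np.deg2rad(-86))"
```

```text
clock: 2.1
tool_pos: [0.4777, 0.1524, 0.2865]
eef_rot: [-0.518, 0.482, -0.482, 0.518]
contact_force: [0.6, 0.2, -0.1]
opening: 0.995
t 2.1 tcp [0.4777 0.1524 0.2865] q7 -0.26 op 0.995 F [ 0.6  0.2 -0.1] 
 row [0.1274, -0.0135, 0.0633] [-0.0002, 0.0008, -0.0001]
```

```bash
python3 -m handwheel '[[[0.12,-0.013,0.06,0,0,0],[0.12,-0.013,0.06,0,0,0],[0.12,-0.013,0.06,0,0,0],[0.12,-0.013,0.06,0,0,0],[0.12,-0.013,0.06,0,0,0],[0.12,-0.013,0.06,0,0,0],[0.12,-0.013,0.06,0,0,0]]]'
cat > look.py <<'E'
import sys,json
from h import *
n=sys.argv[1];cal=get_calibration('wrist');im=snapshot('wrist');save(n,im)
D={}
for t in sys.argv[2:] or ['red_saw','yellow_saw','blue_saw','green_saw','red_place','yellow_place','blue_place','green_place']:
    D[t]=[(np.round(b['bbox'],1).tolist(),round(b['confidence'],2)) for b in boxes_of(t,'wrist')[:4]]
    print(t,D[t])
cal['T']=np.array(cal['T']).tolist();json.dump(dict(cal=cal,D=D),open(n+'.json','w'))
print(np.round(cal['T'],3)[:3,3],r.get_state()['tool_pos'])
E
python3 look.py w1
```

```text
clock: 2.68
tool_pos: [0.5445, 0.041, 0.2987]
eef_rot: [-0.518, 0.482, -0.48, 0.518]
contact_force: [0.0, 1.1, -0.6]
opening: 0.999
red_saw [([214.7, 205.8, 243.7, 239.0], 0.91)]
yellow_saw [([203.1, 148.1, 245.7, 188.7], 0.57)]
blue_saw [([197.3, 15.7, 244.8, 62.4], 0.95)]
green_saw [([315.1, 28.3, 370.4, 82.8], 0.89), ([114.3, 103.5, 171.3, 148.8], 0.68), ([195.2, 74.6, 255.0, 128.2], 0.65)]
red_place [([318.9, 214.9, 350.2, 244.5], 0.69)]
yellow_place [([313.7, 265.3, 340.1, 292.5], 0.67)]
blue_place [([320.7, 152.5, 361.0, 195.3], 0.57)]
green_place [([303.7, 305.1, 340.5, 322.3], 0.58)]
[0.539 0.12  0.444] [0.54532252 0.03908113 0.29906746]
```

View pics/w1.png

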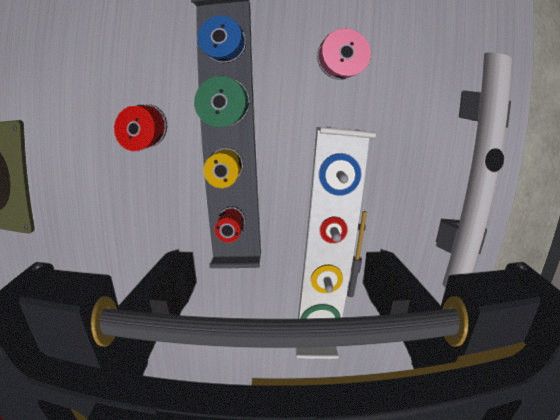

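```bash
python3 -m handwheel '[[[0.15,0,0,0,0,0],[0.15,0,0,0,0,0],[0.15,0,0,0,0,0],[0.15,0,0,0,0,0],[0.15,0,0,0,0,0],[0.15,0,0,0,0,0]]]'
python3 look.py w2
cat > fit.py <<'E'
import json
from h import *
from scipy.optimize import least_squares,minimize
HUE=dict(red=(0,),yellow=(25,),blue=(108,),green=(75,))
RAD=dict(red=(.017,.020),yellow=(.0215,.0245),blue=(.026,.029),green=(.0305,.0335))
G={'red':[.482,-.035],'yellow':[.474,.045],'green':[.467,.122],'blue':[.46,.198]}
P={'red':[.625,-.045],'yellow':[.62,-.124],'green':[.615,-.205],'blue':[.63,.037]}
def mask(im,c,ctr,rad):
    h=cv2.cvtColor(im,cv2.COLOR_RGB2HSV);d=abs(h[...,0].astype(int)-HUE[c][0]);d=np.minimum(d,180-d)
    m=((d<12)&(h[...,1]>90)&(h[...,2]>40)).astype(np.uint8)
    k=np.zeros_like(m);cv2.circle(k,tuple(int(round(v)) for v in ctr),int(rad),1,-1);m*=k
    n,l,st,_=cv2.connectedComponentsWithStats(m)
    i=1+np.argmax(st[1:,4]); return (l==i).astype(np.uint8)
th=np.linspace(0,2*np.pi,60,endpoint=False)
def model(cal,x,y,zs,rd,wrist=True):
    pts=np.array([proj(cal,[x+rd*np.cos(t),y+rd*np.sin(t),z],wrist) for z in zs for t in th])
    return cv2.convexHull(pts.astype(np.float32))[:,0]
def cent(poly):
    m=cv2.moments(poly.astype(np.float32).reshape(-1,1,2));return np.array([m['m10']/m['m00'],m['m01']/m['m00']]),m['m00']
def run(views,kind,c,wrist=True,zfree=True):
    g=(G if kind=='saw' else P)[c];z0=.068 if kind=='saw' else .024;rd=RAD[c][kind!='saw']
    obs=[]
    for n,cal in views:
        im=cv2.imread('pics/'+n+'.png')[...,::-1]
        mp=model(cal,*g,[z0-.048,z0] if kind=='saw' else [z0],rd,wrist);ct,_=cent(mp);ro=np.max(np.hypot(*(mp-ct).T))
        m=mask(im,c,ct,ro*1.7)
        cs=np.concatenate(cv2.findContours(m,0,2)[0]);hull=cv2.convexHull(cs)[:,0].astype(float)
        o,a=cent(hull);obs.append((cal,o,a))
    def res(p):
        e=[]
        for cal,o,a in obs:
            q,_=cent(model(cal,p[0],p[1],[p[2]-.048,p[2]] if kind=='saw' else [p[2]],rd,wrist));e+=list(q-o)
        if not zfree:e.append((p[2]-z0)*1e5)
        return e
    s=least_squares(res,[*g,z0],x_scale=[.01,.01,.01],diff_step=1e-3)
    areas=[round(a/cent(model(cal,*s.x[:2],[s.x[2]-.048,s.x[2]] if kind=='saw' else [s.x[2]],rd,wrist))[1],2) for cal,o,a in obs]
    print(kind,c,np.round(s.x,4),'px res',np.round(s.fun[:4],1),'area ratio',areas);return s.x
E
cat > f2.py <<'E'
from fit import *
L=[(n,json.load(open(n+'.json'))['cal']) for n in('w1','w2')]
for c in HUE:
    run(L,'saw',c);[run([l],'saw',c,zfree=False) for l in L]
for c in HUE:
    if c!='green':run(L,'place',c)
    for l in L:
        run([l],'place',c,zfree=False)
E
python3 f2.py
```

```text
clock: 3.63
tool_pos: [0.556, -0.1128, 0.299]
eef_rot: [0.517, -0.483, 0.483, -0.517]
contact_force: [0.4, 1.1, -0.4]
opening: 0.998
red_saw [([205.6, 90.8, 240.3, 118.2], 0.86)]
yellow_saw [([198.1, 23.5, 242.3, 66.8], 0.8)]
blue_saw [([316.9, 160.4, 348.0, 193.1], 0.33)]
green_saw [([113.0, 0.5, 166.8, 43.5], 0.97), ([206.6, 0.0, 246.5, 11.0], 0.71)]
red_place [([323.3, 100.0, 353.4, 132.3], 0.93)]
yellow_place [([316.7, 162.7, 349.5, 192.6], 0.59)]
blue_place [([318.8, 36.0, 364.7, 79.8], 0.74)]
green_place [([306.1, 208.6, 351.2, 253.4], 0.76)]
[ 0.551 -0.034  0.444] [ 0.55632317 -0.11006314  0.29909312]
saw red [ 0.4841 -0.0357  0.0721] px res [-0.1  0.   0.1 -0. ] area ratio [0.85, 0.88]
saw red [ 0.4836 -0.0373  0.068 ] px res [-0. -0.  0.] area ratio [0.87]
saw red [ 0.4832 -0.0357  0.068 ] px res [ 0. -0.  0.] area ratio [0.9]
saw yellow [0.4742 0.0399 0.0722] px res [ 0.2 -0.  -0.2 -0. ] area ratio [0.89, 0.89]
saw yellow [0.4733 0.039  0.068 ] px res [0. 0. 0.] area ratio [0.91]
saw yellow [0.4736 0.0407 0.068 ] px res [ 0. -0.  0.] area ratio [0.91]Traceback (most recent call last):
  File "f2.py", line 4, in <module>
    run(L,'saw',c);[run([l],'saw',c,zfree=False) for l in L]
    ~~~^^^^^^^^^^^
  File "fit.py", line 26, in run
    m=mask(im,c,ct,ro*1.7)
  File "fit.py", line 13, in mask
    i=1+np.argmax(st[1:,4]); return (l==i).astype(np.uint8)
        ~~~~~~~~~^^^^^^^^^^
    return _wrapfunc(a, 'argmax', axis=axis, out=out, **kwds)
    return bound(*args, **kwds)
ValueError: attempt to get argmax of an empty sequence
```

View pics/w2.png

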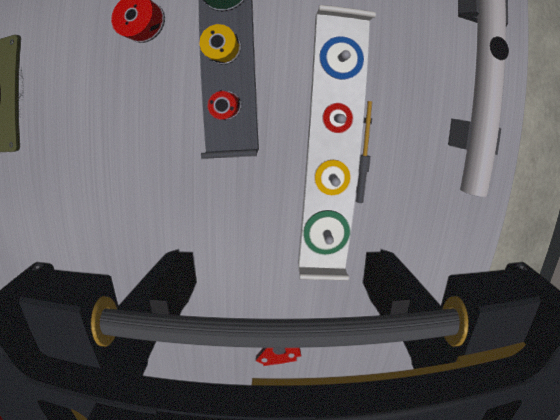

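```bash
cat > f2.py <<'E'
from fit import *
L=[(n,json.load(open(n+'.json'))['cal']) for n in('w1','w2')]
for c in HUE:
    V=L if c in('red','yellow') else L[:1]
    rays=[];out=[]
    for n,cal in V:
        im=cv2.imread('pics/'+n+'.png');g=im.max(2)
        ct,_=cent(model(cal,*G[c],[.068],RAD[c][0]));
        k=np.zeros(g.shape,np.uint8);cv2.circle(k,(int(ct[0]),int(ct[1])),11,1,-1)
        k*=(g<75).astype(np.uint8);nn,l,st,ce=cv2.connectedComponentsWithStats(k);i=1+np.argmax(st[1:,4])
        o=ce[i];rays.append(ray(cal,*o,True));out.append((np.round(o,1).tolist(),int(st[i,4]),np.round(atz(cal,*o,.068,True),4)[:2].tolist()))
    print(c,out,np.round(tri(*rays),4) if len(rays)>1 else '')
    run(L[:1],'saw',c,zfree=False)
for c in HUE:
    if c!='green':run(L,'place',c)
    for l in L[c=='green':]:
        run([l],'place',c,zfree=False)
E
python3 f2.py
```

```text
red [([226.9, 230.4], 90, [0.4844, -0.0358]), ([221.3, 104.7], 116, [0.4845, -0.0357])] [ 0.4845 -0.0357  0.0681]
saw red [ 0.4836 -0.0373  0.068 ] px res [-0. -0.  0.] area ratio [0.87]
yellow [([220.0, 170.5], 103, [0.4741, 0.0402]), ([216.6, 40.8], 115, [0.4743, 0.0398])] [0.474  0.04   0.0671]
saw yellow [0.4733 0.039  0.068 ] px res [0. 0. 0.] area ratio [0.91]
blue [([218.5, 35.4], 116, [0.4631, 0.2002])] 
saw blue [0.4622 0.2013 0.068 ] px res [-0. -0.  0.] area ratio [0.91]
green [([218.7, 101.2], 113, [0.4689, 0.1221])] 
saw green [0.4683 0.1222 0.068 ] px res [-0.  0.  0.] area ratio [0.91]
place red [ 0.6272 -0.0426  0.0222] px res [ 0.1  0.  -0.1 -0. ] area ratio [0.93, 0.93]
place red [ 0.6267 -0.0419  0.024 ] px res [ 0. -0.  0.] area ratio [0.93]
place red [ 0.627  -0.0426  0.024 ] px res [-0.  0.  0.] area ratio [0.93]
place yellow [ 0.6283 -0.1228  0.0221] px res [ 0.  0. -0. -0.] area ratio [0.98, 0.96]
place yellow [ 0.6279 -0.1217  0.024 ] px res [-0.  0.  0.] area ratio [0.97]
place yellow [ 0.628  -0.1224  0.024 ] px res [-0. -0.  0.] area ratio [0.95]
place blue [0.6262 0.0373 0.0225] px res [ 0.1  0.  -0.1  0. ] area ratio [0.94, 0.95]
place blue [0.6258 0.0376 0.024 ] px res [-0. -0.  0.] area ratio [0.94]
place blue [0.626  0.0371 0.024 ] px res [ 0. -0.  0.] area ratio [0.94]
place green [ 0.6288 -0.2018  0.024 ] px res [-0. -0.  0.] area ratio [0.92]
```

Run:
```python
from h import *
im=cv2.imread('pics/w1.png')[0:260,90:390];cv2.imwrite('pics/c1.png',cv2.resize(im,None,fx=2,fy=2,interpolation=3))
go([.4845,-.0357,.12],np.deg2rad(-86))
```

```text
t 4.08 tcp [ 0.5563 -0.1101  0.2991] q7 0.25 op 0.998 F [-1.4 -0.1  0.3] 
 row [-0.0794, 0.1791, -0.0662] [-0.0, 0.0011, -0.0001]
```

View pics/c1.png

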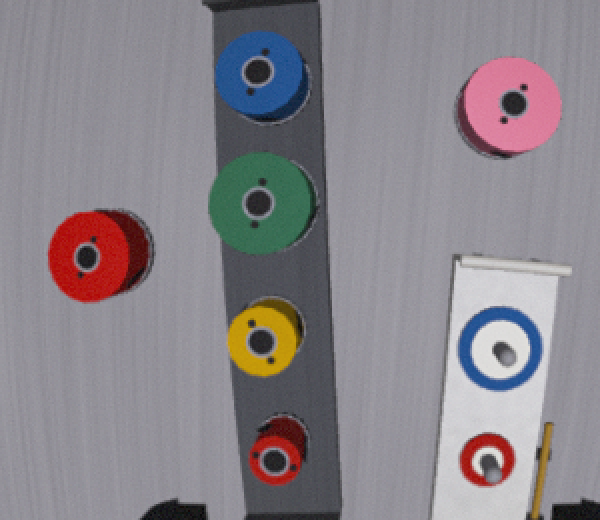

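The rack holds, from +y to -y, blue, green, yellow and red. In the w1 picture, the large red cup at (138,128) and the pink one at (345,52) stand off the rack, so they're the look-alikes. The green saw meant is at (219,101) and the small red one at (228,230), both on the black rack.

```bash
python3 -m handwheel '[[[-0.0794,0.179,-0.0662,0,0.001,0],[-0.0794,0.179,-0.0662,0,0.001,0],[-0.0794,0.179,-0.0662,0,0.001,0],[-0.0794,0.179,-0.0662,0,0.001,0],[-0.0794,0.179,-0.0662,0,0.001,0],[-0.0794,0.179,-0.0662,0,0.001,0],[-0.0794,0.179,-0.0662,0,0.001,0],[-0.0794,0.179,-0.0662,0,0.001,0]]]'
python3 -c "
from h import *
go([.4845,-.0357,.034],np.deg2rad(-86))"
```

```text
clock: 4.75
tool_pos: [0.4863, -0.0371, 0.121]
eef_rot: [-0.516, 0.482, -0.483, 0.517]
contact_force: [1.2, 0.3, 0.7]
opening: 1.002
t 4.75 tcp [ 0.4863 -0.0371  0.121 ] q7 0.16 op 1.002 F [1.2 0.3 0.7] 
 row [-0.0016, 0.087, -0.002] [-0.0009, -0.0004, 0.0002]
```

```bash
python3 -m handwheel '[[[-0.0005,0.04,-0.001,0,0,0],[-0.0005,0.07,-0.001,0,0,0],[-0.0005,0.086,-0.001,0,0,0],[-0.0005,0.086,-0.001,0,0,0],[-0.0005,0.086,-0.001,0,0,0]]]'
python3 -c "
from h import *
go([.4845,-.0357,.034],np.deg2rad(-86))"
python3 -m handwheel '[[[0,0,0,0,0,0],[0,0,0,0,0,0],[0,0,0,0,0,0],[0,0,0,0,0,0],[0,0,0,0,0,0],[0,0,0,0,0,0],[0,0,0,0,0,0],[0,0,0,0,0,0],[0,0,0,0,0,0],[0,0,0,0,0,0]]]' -1 25
```

```text
clock: 5.17
tool_pos: [0.4853, -0.037, 0.035]
eef_rot: [-0.516, 0.482, -0.484, 0.517]
contact_force: [0.5, 0.5, -0.1]
opening: 0.999
t 5.17 tcp [ 0.4853 -0.037   0.035 ] q7 0.16 op 0.999 F [ 0.5  0.5 -0.1] 
 row [-0.0013, 0.001, -0.0007] [-0.0008, -0.0007, 0.0002]
clock: 6.0
tool_pos: [0.4836, -0.0359, 0.0341]
eef_rot: [-0.517, 0.482, -0.482, 0.517]
contact_force: [0.3, 0.4, 0.5]
opening: 0.386
```

```bash
python3 -m handwheel '[[[0,-0.04,0,0,0,0],[0,-0.08,0,0,0,0],[0,-0.09,0,0,0,0],[0,-0.09,0,0,0,0],[0,-0.09,0,0,0,0]]]'
python3 -c "
from h import *
go([.627,-.0424,.124],np.deg2rad(-86))"
```

```text
clock: 6.42
tool_pos: [0.4835, -0.0359, 0.1242]
eef_rot: [-0.517, 0.482, -0.483, 0.517]
contact_force: [-0.2, -0.1, -1.3]
opening: 0.386
t 6.42 tcp [ 0.4835 -0.0359  0.1242] q7 0.16 op 0.386 F [-0.2 -0.1 -1.3] 
 row [0.0164, 0.0003, 0.1427] [-0.0002, -0.0002, -0.0]
```

```bash
python3 -m handwheel '[[[0.005,0,0.03,0,0,0],[0.009,0,0.07,0,0,0],[0.013,0,0.11,0,0,0],[0.0164,0,0.135,0,0,0],[0.0164,0,0.1427,0,0,0],[0.0164,0,0.1427,0,0,0],[0.0164,0,0.1427,0,0,0],[0.0164,0,0.1427,0,0,0]]]'
python3 -c "
from h import *
go([.627,-.0424,.0385],np.deg2rad(-86))"
python3 look.py w3 red_place
```

```text
clock: 7.08
tool_pos: [0.6242, -0.0425, 0.1227]
eef_rot: [0.518, -0.484, 0.481, -0.516]
contact_force: [0.2, 0.5, -1.7]
opening: 0.387
t 7.08 tcp [ 0.6242 -0.0425  0.1227] q7 0.15 op 0.387 F [ 0.2  0.5 -1.7] 
 row [0.0002, 0.0842, 0.0032] [0.0015, -0.0003, -0.0002]
red_place [([257.8, 179.8, 312.2, 228.0], 0.9), ([242.2, 346.8, 307.6, 379.1], 0.22)]
[0.62  0.036 0.268] [ 0.62498651 -0.0425359   0.1235476 ]
```

View pics/w3.png

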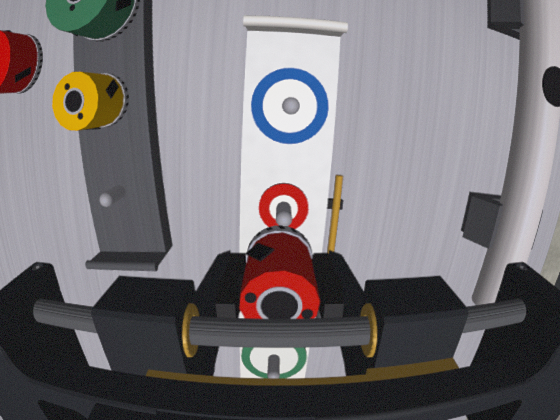

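Run:
```python
from fit import *
L=[('w3',json.load(open('w3.json'))['cal'])]
run(L,'place','blue',zfree=False);run(L,'place','red',zfree=False)
s=r.get_state();print(s['clock'],s['tool_pos'])
print('held hole', atz(L[0][1],279,305,.123+.034,True))
go([.627,-.0424,.044],np.deg2rad(-86))
```

```text
place blue [0.626  0.0375 0.024 ] px res [0. 0. 0.] area ratio [0.96]
place red [ 0.627  -0.0415  0.024 ] px res [-0. -0.  0.] area ratio [0.92]
7.1833 [ 0.62498651 -0.0425359   0.1235476 ]
held hole [ 0.62431915 -0.04125846  0.157     ]
t 7.18 tcp [ 0.625  -0.0425  0.1235] q7 0.15 op 0.385 F [-0.4  0.6 -0.9] 
 row [0.0, 0.0795, 0.0022] [0.0009, -0.0003, -0.0001]
```

```bash
python3 -m handwheel '[[[0.0005,0.02,0.0022,0,0,0],[0.0005,0.045,0.0022,0,0,0],[0.0005,0.065,0.0022,0,0,0],[0.0005,0.075,0.0022,0,0,0],[0.0005,0.079,0.0022,0,0,0],[0.0005,0.079,0.0022,0,0,0],[0.0005,0.079,0.0022,0,0,0]]]'
python3 -c "
from h import *
go([.627,-.043,.0385],np.deg2rad(-86))"
```

```text
clock: 7.77
tool_pos: [0.6296, -0.0429, 0.0459]
eef_rot: [-0.517, 0.482, -0.483, 0.517]
contact_force: [0.0, 0.2, -2.0]
opening: 0.385
t 7.77 tcp [ 0.6296 -0.0429  0.0459] q7 0.16 op 0.385 F [ 0.   0.2 -2. ] 
 row [-0.0001, 0.0074, -0.0027] [-0.0004, -0.0003, 0.0]
```

```bash
cat >> h.py <<'E'
def avg(n=5):
    P=[];F=[]
    for i in range(n):
        s=r.get_state();P.append(s['tool_pos']);F.append(s['contact_force'])
        if i<n-1:snapshot('side')
    print('avg',np.round(np.mean(P,0),4),'sd',np.round(np.std(P,0),4),'F',np.round(np.mean(F,0),1))
E
python3 -m handwheel '[[[0,0.003,-0.001,0,0,0],[0,0.005,-0.001,0,0,0],[0,0.006,-0.001,0,0,0],[0,0.006,-0.001,0,0,0]]]'
python3 -c "
from h import *
avg()"
```

```text
clock: 8.1
tool_pos: [0.6282, -0.0429, 0.0392]
eef_rot: [-0.517, 0.482, -0.483, 0.517]
contact_force: [-0.6, 0.5, -1.3]
opening: 0.383
avg [ 0.6283 -0.0429  0.0392] sd [0. 0. 0.] F [-0.3 -0.1 -1.1]
```

```bash
python3 -m handwheel '[[[0,0,-0.0012,0,0,0],[0,0.0005,-0.0012,0,0,0],[0,0.001,-0.0012,0,0,0],[0,0.001,-0.0012,0,0,0]]]'
python3 -m handwheel '[[[0,0.0005,0,0,0,0],[0,0.0005,0,0,0,0],[0,0.0005,0,0,0,0]]]'
```

```text
clock: 8.63
tool_pos: [0.6269, -0.043, 0.0381]
eef_rot: [0.517, -0.483, 0.482, -0.517]
contact_force: [-0.8, 0.9, -0.0]
opening: 0.384
clock: 8.88
tool_pos: [0.6269, -0.0431, 0.0381]
eef_rot: [0.517, -0.483, 0.482, -0.517]
contact_force: [-1.9, -0.6, 5.1]
opening: 0.388
```

```bash
python3 -m handwheel '[[[0,0,0,0,0,0],[0,0,0,0,0,0],[0,0,0,0,0,0],[0,0,0,0,0,0],[0,0,0,0,0,0],[0,-0.03,0,0,0,0],[0,-0.07,0,0,0,0],[0,-0.1,0,0,0,0],[0,-0.1,0,0,0,0],[0,-0.1,0,0,0,0]]]' 1
python3 -c "
from h import *
go([.474,.040,.13],np.deg2rad(-86))"
python3 look.py w4 red_saw
```

```text
clock: 9.72
tool_pos: [0.6284, -0.0431, 0.1395]
eef_rot: [-0.516, 0.481, -0.484, 0.518]
contact_force: [-1.4, -0.3, -0.5]
opening: 0.997
t 9.72 tcp [ 0.6284 -0.0431  0.1395] q7 0.15 op 0.997 F [-1.4 -0.3 -0.5] 
 row [-0.0936, 0.0088, -0.1483] [-0.0014, -0.0003, 0.0001]
red_saw []
[0.622 0.036 0.285] [ 0.62622139 -0.04287781  0.13673452]
```

```bash
python3 -m handwheel '[[[-0.025,0,-0.04,0,0,0],[-0.05,0,-0.08,0,0,0],[-0.07,0,-0.115,0,0,0],[-0.0925,0.005,-0.146,0,0,0],[-0.0925,0.008,-0.146,0,0,0],[-0.0925,0.008,-0.146,0,0,0],[-0.0925,0.008,-0.146,0,0,0],[-0.0925,0.008,-0.146,0,0,0]]]'
python3 look.py w5 red_saw yellow_saw
python3 -c "
from fit import *
go([.474,.040,.034],np.deg2rad(-86))
L=[('w5',json.load(open('w5.json'))['cal'])]
G['red']=[.627,-.0424]
RAD
cal=L[0][1]
print('green',proj(cal,[.469,.122,.068],True),'blue',proj(cal,[.463,.2,.068],True),'redseat',proj(cal,[.627,-.0424,.072],True))
"
```

```text
clock: 10.48
tool_pos: [0.4767, 0.0384, 0.1292]
eef_rot: [-0.516, 0.482, -0.483, 0.517]
contact_force: [0.4, 0.8, -0.3]
opening: 1.0
red_saw [([422.3, 279.3, 442.7, 301.0], 0.73)]
yellow_saw [([245.2, 175.0, 307.5, 251.1], 0.74)]
[0.471 0.117 0.274] [0.47642762 0.03832932 0.12943478]
t 10.63 tcp [0.4764 0.0383 0.1294] q7 0.03 op 1.001 F [1.  0.  0.7] 
 row [-0.0019, 0.0954, -0.0024] [-0.0005, -0.0008, 0.0001]
green (np.float64(275.319440531643), np.float64(98.33313432961381)) blue (np.float64(274.16272592537587), np.float64(-18.51692774586118)) redseat (np.float64(445.3058625038182), np.float64(321.82335212410504))
```

View pics/w5.png

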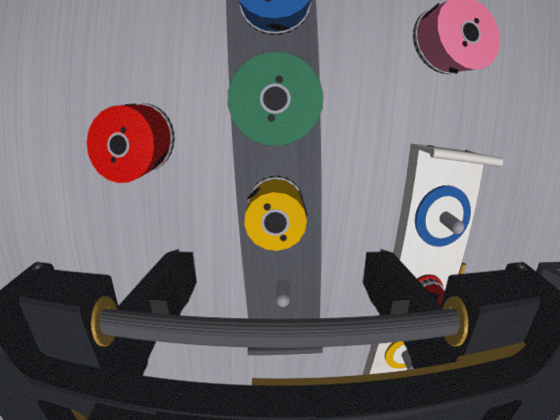

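```bash
python3 -m handwheel '[[[-0.0015,0.03,-0.002,0,0,0],[-0.0015,0.065,-0.002,0,0,0],[-0.0015,0.09,-0.002,0,0,0],[-0.0015,0.095,-0.002,0,0,0],[-0.0015,0.095,-0.002,0,0,0],[-0.0015,0.095,-0.002,0,0,0]]]'
python3 -m handwheel '[[[0,0,0,0,0,0],[0,0,0,0,0,0],[0,0,0,0,0,0],[0,0,0,0,0,0],[0,0,0,0,0,0],[0,0,0,0,0,0],[0,0,0,0,0,0],[0,0,0,0,0,0],[0,0,0,0,0,0]]]' -1 25
python3 -m handwheel '[[[0,-0.03,0,0,0,0],[0,-0.07,0,0,0,0],[0,-0.1,0,0,0,0],[0,-0.1,0,0,0,0],[0,-0.1,0,0,0,0]]]'
python3 -c "
from fit import *
print('w5 hole',atz(json.load(open('w5.json'))['cal'],275,222,.068,True))
go([.628,-.1225,.134],np.deg2rad(-86))
"
```

```text
clock: 11.13
tool_pos: [0.4735, 0.0402, 0.0351]
eef_rot: [-0.517, 0.482, -0.483, 0.517]
contact_force: [0.3, 0.7, 0.2]
opening: 1.002
clock: 11.88
tool_pos: [0.4731, 0.0406, 0.0347]
eef_rot: [-0.517, 0.482, -0.483, 0.517]
contact_force: [0.3, 0.2, 3.2]
opening: 0.483
clock: 12.3
tool_pos: [0.4736, 0.0407, 0.1356]
eef_rot: [-0.516, 0.482, -0.483, 0.518]
contact_force: [-0.2, -0.3, -0.4]
opening: 0.478
w5 hole [0.47405669 0.04036004 0.068     ]
t 12.3 tcp [0.4736 0.0407 0.1356] q7 0.04 op 0.478 F [-0.2 -0.3 -0.4] 
 row [0.1735, 0.002, 0.1427] [-0.001, -0.0003, -0.0001]
```

```bash
python3 -m handwheel '[[[0.025,0,0.02,0,0,0],[0.055,0,0.045,0,0,0],[0.085,0,0.07,0,0,0],[0.115,0,0.095,0,0,0],[0.145,0,0.12,0,0,0],[0.165,0,0.137,0,0,0],[0.173,0,0.1427,0,0,0],[0.173,0,0.1427,0,0,0],[0.173,0,0.1427,0,0,0],[0.173,0,0.1427,0,0,0]]]'
python3 look.py w6 red_saw
python3 -c "
from fit import *
go([.628,-.1222,.0407],np.deg2rad(-86))
L=[('w6',json.load(open('w6.json'))['cal'])]
run(L,'place','yellow',zfree=False)"
```

```text
clock: 13.13
tool_pos: [0.6253, -0.1196, 0.1333]
eef_rot: [0.518, -0.483, 0.48, -0.517]
contact_force: [-0.7, -0.6, -0.6]
opening: 0.477
red_saw []
[ 0.62  -0.041  0.279] [ 0.62589904 -0.11977058  0.13405542]
t 13.23 tcp [ 0.6259 -0.1198  0.1341] q7 0.25 op 0.478 F [-0.2 -0.  -1. ] 
 row [0.0028, 0.0933, 0.0021] [0.0006, 0.0005, -0.0006]
place yellow [ 0.6256 -0.1539  0.024 ] px res [-0. -0.  0.] area ratio [0.65]
```

View pics/w6.png

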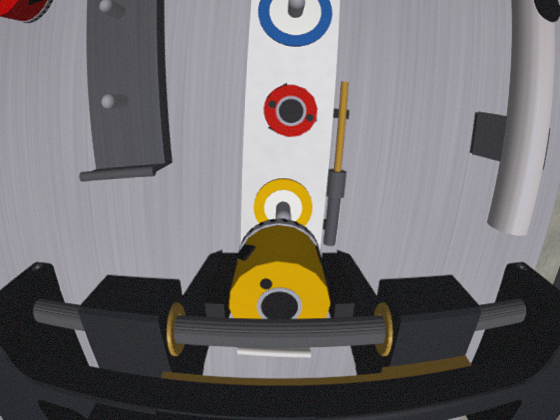

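```bash
python3 -c "
from fit import *
cal=json.load(open('w6.json'))['cal']
print('red hole',atz(cal,291,110.5,.072,True),'held',atz(cal,280,306,.134+.0333,True))
print(proj(cal,[.627,-.0424,.072],True), proj(cal,[.628,-.1222,.024],True))
"
python3 -m handwheel '[[[0.0028,0.02,0.0021,0,0,0],[0.0028,0.05,0.0021,0,0,0],[0.0028,0.075,0.0021,0,0,0],[0.0028,0.087,0.0021,0,0,0],[0.0028,0.091,0.0021,0,0,0],[0.0028,0.091,0.0021,0,0,0],[0.0028,0.091,0.0021,0,0,0]]]'
python3 -c "
from h import *
avg(3)"
```

```text
red hole [ 0.62724108 -0.04285871  0.072     ] held [ 0.62580673 -0.11911747  0.1673    ]
(np.float64(290.6709355750316), np.float64(109.75144577137527)) (np.float64(282.4697444502956), np.float64(207.52248853266))
clock: 13.82
tool_pos: [0.6302, -0.1246, 0.0447]
eef_rot: [-0.517, 0.482, -0.483, 0.517]
contact_force: [0.5, -0.3, -0.5]
opening: 0.481
avg [ 0.6305 -0.1248  0.045 ] sd [0.0002 0.0001 0.0002] F [-0.3  0.3 -0.5]
```

```bash
python3 -c "
from h import *
go([.628,-.1222,.0397],np.deg2rad(-86))"
python3 -m handwheel '[[[-0.0022,0.001,-0.0026,0,0,0],[-0.0022,0.003,-0.0026,0,0,0],[-0.0022,0.005,-0.0026,0,0,0],[-0.0022,0.005,-0.0026,0,0,0],[-0.0022,0.005,-0.0026,0,0,0]]]'
python3 -c "
from h import *
avg(3)"
```

```text
t 13.92 tcp [ 0.6306 -0.125   0.0452] q7 0.26 op 0.479 F [-1.   0.6 -0.5] 
 row [-0.0029, 0.0055, -0.0024] [-0.0009, -0.0002, 0.0002]
clock: 14.33
tool_pos: [0.6268, -0.1227, 0.0388]
eef_rot: [-0.517, 0.482, -0.482, 0.517]
contact_force: [-0.0, 1.1, 2.4]
opening: 0.478
avg [ 0.6268 -0.1226  0.0388] sd [0. 0. 0.] F [-0.6  1.4  1.8]
```

```bash
python3 -m handwheel '[[[0,-0.001,0.001,0,0,0],[0,-0.001,0.001,0,0,0],[0,-0.0005,0.001,0,0,0],[0,0,0.001,0,0,0],[0,0.0004,0.001,0,0,0],[0,0.0004,0.001,0,0,0]]]'
python3 -c "
from h import *
avg(2)"
```

```text
clock: 14.93
tool_pos: [0.6278, -0.1229, 0.0388]
eef_rot: [-0.517, 0.482, -0.483, 0.517]
contact_force: [-1.5, 0.7, 4.5]
opening: 0.479
avg [ 0.6277 -0.123   0.0387] sd [0. 0. 0.] F [-1.5  0.7  4.6]
```

Seated at (0.6277, -0.123). I'll release and move to green.

```bash
python3 -m handwheel '[[[0,0,0,0,0,0],[0,0,0,0,0,0],[0,0,0,0,0,0],[0,0,0,0,0,0],[0,0,0,0,0,0],[0,-0.03,0,0,0,0],[0,-0.07,0,0,0,0],[0,-0.1,0,0,0,0],[0,-0.1,0,0,0,0],[0,-0.1,0,0,0,0],[0,-0.1,0,0,0,0],[0,-0.1,0,0,0,0]]]' 1
python3 -c "
from h import *
go([.469,.1222,.13],np.deg2rad(-86))"
```

```text
clock: 15.98
tool_pos: [0.6265, -0.1224, 0.1366]
eef_rot: [0.518, -0.483, 0.482, -0.516]
contact_force: [-0.0, 0.1, -0.4]
opening: 1.001
t 15.98 tcp [ 0.6265 -0.1224  0.1366] q7 0.25 op 1.001 F [-0.   0.1 -0.4] 
 row [-0.2549, 0.0073, -0.1402] [0.0009, -0.0002, -0.0003]
```

```bash
python3 -m handwheel '[[[-0.04,0,-0.02,0,0,0],[-0.08,0,-0.04,0,0,0],[-0.12,0,-0.065,0,0,0],[-0.16,0,-0.09,0,0,0],[-0.2,0,-0.11,0,0,0],[-0.235,0,-0.13,0,0,0],[-0.255,0.007,-0.14,0,0,0],[-0.255,0.007,-0.14,0,0,0],[-0.255,0.007,-0.14,0,0,0],[-0.255,0.007,-0.14,0,0,0],[-0.255,0.007,-0.14,0,0,0],[-0.255,0.007,-0.14,0,0,0]]]'
python3 look.py w7 green_saw
python3 -c "
from fit import *
go([.469,.1222,.034],np.deg2rad(-86))
cal=json.load(open('w7.json'))['cal']
im=cv2.imread('pics/w7.png').max(2)
for n,p in (('green',[.469,.1222,.068]),('blue',[.463,.2,.068]),('red',[.627,-.0424,.072])):
    o=proj(cal,p,True);k=np.zeros(im.shape,np.uint8);cv2.circle(k,(int(o[0]),int(o[1])),20,1,-1);k*=(im<75).astype(np.uint8)
    nn,l,st,ce=cv2.connectedComponentsWithStats(k);i=1+np.argmax(st[1:,4]);print(n,o,ce[i],st[i,4],atz(cal,*ce[i],p[2],True))
"
```

```text
clock: 16.98
tool_pos: [0.4713, 0.1202, 0.131]
eef_rot: [0.516, -0.483, 0.484, -0.516]
contact_force: [0.4, 0.9, 1.1]
opening: 0.998
green_saw [([409.5, 97.1, 496.6, 172.3], 0.68), ([103.2, 189.9, 182.9, 275.0], 0.59), ([233.9, 164.4, 320.4, 260.9], 0.55)]
[0.466 0.199 0.276] [0.47110978 0.12063019 0.13109791]
t 17.08 tcp [0.4711 0.1206 0.1311] q7 -0.1 op 0.996 F [0.6 0.2 0.5] 
 row [-0.0017, 0.0971, -0.002] [-0.0001, -0.0011, 0.0001]
green (np.float64(275.69979553902624), np.float64(221.1178830985281)) [274.98820059 220.88495575] 339 [0.46850502 0.12233764 0.068     ]
blue (np.float64(273.9494939819832), np.float64(104.33667801567702)) [273.63390663 103.75675676] 407 [0.46277814 0.20035822 0.068     ]
red (np.float64(423.0161059574356), np.float64(383.12406968786433)) [423.58038423 386.6744186 ] 989 [ 0.62983246 -0.04841602  0.072     ]
```

```bash
python3 -m handwheel '[[[-0.0012,0.03,-0.0015,0,0,0],[-0.0012,0.065,-0.0015,0,0,0],[-0.0012,0.09,-0.0015,0,0,0],[-0.0012,0.097,-0.0015,0,0,0],[-0.0012,0.097,-0.0015,0,0,0],[-0.0012,0.097,-0.0015,0,0,0]]]'
python3 -m handwheel '[[[0,0,0,0,0,0],[0,0,0,0,0,0],[0,0,0,0,0,0],[0,0,0,0,0,0],[0,0,0,0,0,0],[0,0,0,0,0,0],[0,0,0,0,0,0],[0,0,0,0,0,0]]]' -1 30
python3 -m handwheel '[[[0,-0.03,0,0,0,0],[0,-0.07,0,0,0,0],[0,-0.1,0,0,0,0],[0,-0.1,0,0,0,0],[0,-0.1,0,0,0,0],[0,-0.1,0,0,0,0]]]'
python3 -c "
from h import *
go([.629,-.2018,.134],np.deg2rad(-86))"
```

```text
clock: 17.58
tool_pos: [0.4693, 0.1226, 0.0346]
eef_rot: [-0.517, 0.483, -0.483, 0.517]
contact_force: [-0.5, -0.4, -0.3]
opening: 0.998
clock: 18.25
tool_pos: [0.4689, 0.1232, 0.0349]
eef_rot: [-0.517, 0.482, -0.482, 0.517]
contact_force: [-0.8, 0.3, 6.2]
opening: 0.682
clock: 18.75
tool_pos: [0.4683, 0.1231, 0.1336]
eef_rot: [0.517, -0.483, 0.482, -0.517]
contact_force: [-0.3, 0.3, -1.7]
opening: 0.682
t 18.75 tcp [0.4683 0.1231 0.1336] q7 -0.1 op 0.682 F [-0.3  0.3 -1.7] 
 row [0.3353, -0.0005, 0.1378] [0.0003, -0.0002, 0.0]
```

```bash
python3 -m handwheel '[[[0.025,0,0.01,0,0,0],[0.06,0,0.025,0,0,0],[0.098,0,0.04,0,0,0],[0.136,0,0.056,0,0,0],[0.174,0,0.072,0,0,0],[0.212,0,0.088,0,0,0],[0.25,0,0.103,0,0,0],[0.285,0,0.118,0,0,0],[0.315,0,0.13,0,0,0],[0.3345,0,0.1378,0,0,0],[0.3345,0,0.1378,0,0,0],[0.3345,0,0.1378,0,0,0]]]'
python3 -m handwheel '[[[0,0,0,0,0,0],[0,0,0,0,0,0],[0,0,0,0,0,0]]]'
python3 look.py w8 green_place
python3 -c "
from fit import *
go([.629,-.201,.0409],np.deg2rad(-86))
cal=json.load(open('w8.json'))['cal']
im=cv2.imread('pics/w8.png').max(2)
for n,p in (('yel',[.628,-.1222,.072]),('red',[.627,-.0424,.072])):
    o=proj(cal,p,True);k=np.zeros(im.shape,np.uint8);cv2.circle(k,(int(o[0]),int(o[1])),20,1,-1);k*=(im<75).astype(np.uint8)
    nn,l,st,ce=cv2.connectedComponentsWithStats(k);i=1+np.argmax(st[1:,4]);print(n,o,ce[i],st[i,4],atz(cal,*ce[i],p[2],True))
"
```

```text
clock: 19.75
tool_pos: [0.6278, -0.2024, 0.1313]
eef_rot: [0.517, -0.484, 0.482, -0.516]
contact_force: [-0.8, 1.4, -3.3]
opening: 0.68
clock: 20.0
tool_pos: [0.6289, -0.199, 0.1335]
eef_rot: [-0.517, 0.483, -0.481, 0.518]
contact_force: [-0.6, -0.5, -2.4]
opening: 0.681
green_place [([241.7, 168.8, 322.1, 217.6], 0.93)]
[ 0.624 -0.12   0.279] [ 0.62924484 -0.19980782  0.13402269]
t 20.1 tcp [ 0.6292 -0.1998  0.134 ] q7 0.35 op 0.678 F [ 0.6 -0.8 -2.2] 
 row [0.0012, 0.0931, -0.0003] [0.0001, 0.0002, -0.0002]
yel (np.float64(286.17604537384693), np.float64(109.943441413427)) [285.82517483 111.98368298] 429 [ 0.62787522 -0.12351136  0.072     ]
red (np.float64(293.4951293278762), np.float64(-9.92463089800981)) [294.       0.3125] 16 [ 0.62779713 -0.04970082  0.072     ]
```

View pics/w8.png

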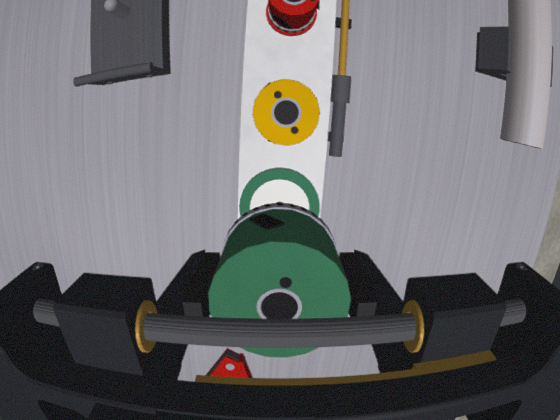

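```bash
python3 -c "
from fit import *
cal=json.load(open('w8.json'))['cal']
m=model(cal,.629,-.2018,[.024],.0335);print(m.min(0),m.max(0), 'held',atz(cal,279.5,306,.134+.0331,True))
im=cv2.imread('pics/w8.png')[...,::-1];k=mask(im,'green',(281,195),48);ys,xs=np.nonzero(k);print(xs[ys<195].min(),xs[ys<195].max(),ys.min())
"
python3 -m handwheel '[[[0.001,0.02,-0.0002,0,0,0],[0.001,0.05,-0.0002,0,0,0],[0.001,0.075,-0.0002,0,0,0],[0.001,0.087,-0.0002,0,0,0],[0.001,0.091,-0.0002,0,0,0],[0.001,0.091,-0.0002,0,0,0],[0.001,0.091,-0.0002,0,0,0],[0.001,0.091,-0.0002,0,0,0]]]'
python3 -c "
from h import *
avg(3);go([.629,-.201,.0394],np.deg2rad(-86))"
```

```text
[238.43471 167.23773] [319.45514 244.46127] held [ 0.62920908 -0.19882567  0.1671    ]
clock: 20.77
tool_pos: [0.6306, -0.2025, 0.0449]
eef_rot: [-0.516, 0.481, -0.483, 0.517]
contact_force: [0.8, -1.4, -2.9]
opening: 0.681
avg [ 0.6305 -0.2025  0.0448] sd [0.0001 0.     0.0001] F [ 0.1 -0.4 -2.6]
t 20.87 tcp [ 0.6303 -0.2025  0.0447] q7 0.35 op 0.684 F [-0.3  0.  -2.1] 
 row [-0.0016, 0.0053, -0.0012] [-0.0008, -0.0003, 0.0003]Traceback (most recent call last):
  File "<string>", line 5, in <module>
    im=cv2.imread('pics/w8.png')[...,::-1];k=mask(im,'green',(281,195),48);ys,xs=np.nonzero(k);print(xs[ys<195].min(),xs[ys<195].max(),ys.min())
                                                                                                     ~~~~~~~~~~~~~~^^
    return umr_minimum(a, axis, None, out, keepdims, initial, where)
ValueError: zero-size array to reduction operation minimum which has no identity
```

```bash
python3 -c "
from fit import *
cal=json.load(open('w8.json'))['cal']
m=model(cal,.629,-.2018,[.024],.0335)
mi=model(cal,.629,-.2018,[.024],.0335).astype(int)
im=cv2.imread('pics/w8.png');h=cv2.cvtColor(im,cv2.COLOR_BGR2HSV)
k=(abs(h[...,0].astype(int)-75)<14)&(h[...,1]>70)
kk=np.zeros(k.shape,np.uint8);cv2.fillPoly(kk,[mi],1)
for y in (172,178,184,190,196):
    xs=np.nonzero(k[y,225:340])[0]+225;px=np.nonzero(kk[y])[0]
    print(y,xs.min(),xs.max(),'pred',px.min(),px.max())
"
```

```text
172 262 296 pred 258 299
178 253 305 pred 250 307
184 247 311 pred 245 312
190 244 314 pred 241 315
196 241 317 pred 239 318
```

```bash
python3 -m handwheel '[[[-0.001,0.001,-0.0008,0,0,0],[-0.001,0.003,-0.0008,0,0,0],[-0.001,0.005,-0.0008,0,0,0],[-0.001,0.005,-0.0008,0,0,0],[-0.001,0.005,-0.0008,0,0,0]]]'
python3 -c "
from h import *
avg(3)"
```

```text
clock: 21.28
tool_pos: [0.6286, -0.2011, 0.039]
eef_rot: [-0.517, 0.482, -0.483, 0.517]
contact_force: [-1.5, 0.2, 5.9]
opening: 0.68
avg [ 0.6286 -0.2011  0.039 ] sd [0. 0. 0.] F [-1.6  0.7  5.8]
```

Green is in contact at z 0.039, as expected. I'll release it and go to blue.

```bash
python3 -m handwheel '[[[0,0,0,0,0,0],[0,0,0,0,0,0],[0,0,0,0,0,0],[0,0,0,0,0,0],[0,0,0,0,0,0],[0,-0.03,0,0,0,0],[0,-0.07,0,0,0,0],[0,-0.1,0,0,0,0],[0,-0.1,0,0,0,0],[0,-0.1,0,0,0,0],[0,-0.1,0,0,0,0],[0,-0.1,0,0,0,0]]]' 1
python3 -c "
from h import *
go([.463,.2002,.13],np.deg2rad(-86))"
```

```text
clock: 22.38
tool_pos: [0.6273, -0.2007, 0.1366]
eef_rot: [0.517, -0.483, 0.481, -0.517]
contact_force: [0.1, -0.7, 0.2]
opening: 1.002
t 22.38 tcp [ 0.6273 -0.2007  0.1366] q7 0.35 op 1.002 F [ 0.1 -0.7  0.2] 
 row [-0.4113, 0.0075, -0.1362] [0.0009, -0.0003, -0.0004]
```

```bash
python3 -m handwheel '[[[-0.04,0,-0.013,0,0,0],[-0.08,0,-0.026,0,0,0],[-0.12,0,-0.04,0,0,0],[-0.16,0,-0.053,0,0,0],[-0.2,0,-0.066,0,0,0],[-0.24,0,-0.08,0,0,0],[-0.28,0,-0.093,0,0,0],[-0.32,0,-0.106,0,0,0],[-0.36,0,-0.12,0,0,0],[-0.395,0,-0.131,0,0,0],[-0.411,0.005,-0.136,0,0,0],[-0.411,0.005,-0.136,0,0,0]]]'
python3 -m handwheel '[[[0,0,0,0,0,0],[0,0,0,0,0,0],[0,0,0,0,0,0],[0,0,0,0,0,0],[0,0,0,0,0,0]]]'
python3 look.py w9 blue_saw
python3 -c "
from fit import *
go([.463,.2002,.034],np.deg2rad(-86))
cal=json.load(open('w9.json'))['cal']
im=cv2.imread('pics/w9.png').max(2)
for n,p in (('blue',[.463,.2,.068]),):
    o=proj(cal,p,True);k=np.zeros(im.shape,np.uint8);cv2.circle(k,(int(o[0]),int(o[1])),20,1,-1);k*=(im<75).astype(np.uint8)
    nn,l,st,ce=cv2.connectedComponentsWithStats(k);i=1+np.argmax(st[1:,4]);print(n,o,ce[i],st[i,4],atz(cal,*ce[i],p[2],True))
"
```

```text
clock: 23.38
tool_pos: [0.4608, 0.205, 0.1313]
eef_rot: [0.52, -0.482, 0.478, -0.519]
contact_force: [-0.0, -0.3, -0.2]
opening: 1.002
clock: 23.8
tool_pos: [0.465, 0.1981, 0.1332]
eef_rot: [0.516, -0.483, 0.483, -0.516]
contact_force: [-0.3, 0.2, 0.2]
opening: 1.002
blue_saw [([238.2, 165.5, 314.0, 252.8], 0.74)]
[0.46  0.277 0.278] [0.46477739 0.1986606  0.13325288]
t 23.9 tcp [0.4648 0.1987 0.1333] q7 -0.23 op 1.0 F [ 0.2 -1.1  0.9] 
 row [-0.0017, 0.0993, -0.0017] [-0.0001, -0.0008, 0.0]
blue (np.float64(276.13822137854737), np.float64(220.10471415765502)) [275.7388724  219.45400593] 337 [0.46269566 0.20045839 0.068     ]
```

```bash
python3 -m handwheel '[[[-0.0012,0.03,-0.0014,0,0,0],[-0.0012,0.065,-0.0014,0,0,0],[-0.0012,0.09,-0.0014,0,0,0],[-0.0012,0.099,-0.0014,0,0,0],[-0.0012,0.099,-0.0014,0,0,0],[-0.0012,0.099,-0.0014,0,0,0]]]'
python3 -m handwheel '[[[0,0,0,0,0,0],[0,0,0,0,0,0],[0,0,0,0,0,0],[0,0,0,0,0,0],[0,0,0,0,0,0],[0,0,0,0,0,0],[0,0,0,0,0,0],[0,0,0,0,0,0],[0,0,0,0,0,0]]]' -1 30
python3 -m handwheel '[[[0,-0.03,0,0,0,0],[0,-0.07,0,0,0,0],[0,-0.1,0,0,0,0],[0,-0.1,0,0,0,0],[0,-0.1,0,0,0,0],[0,-0.1,0,0,0,0]]]'
python3 -c "
from h import *
go([.626,.0373,.134],np.deg2rad(-86))"
```

```text
clock: 24.4
tool_pos: [0.4632, 0.2003, 0.0345]
eef_rot: [0.517, -0.483, 0.483, -0.517]
contact_force: [1.1, -0.6, -0.1]
opening: 1.001
clock: 25.15
tool_pos: [0.4629, 0.2006, 0.0345]
eef_rot: [-0.517, 0.483, -0.482, 0.517]
contact_force: [-0.7, 0.3, 5.3]
opening: 0.57
clock: 25.65
tool_pos: [0.4622, 0.2005, 0.1334]
eef_rot: [0.517, -0.483, 0.482, -0.517]
contact_force: [-0.0, 0.4, -2.2]
opening: 0.573
t 25.65 tcp [0.4622 0.2005 0.1334] q7 -0.23 op 0.573 F [-0.   0.4 -2.2] 
 row [0.1741, -0.0008, 0.1521] [0.0005, -0.0002, 0.0001]
```

```bash
python3 -m handwheel '[[[0.025,0,0.022,0,0,0],[0.052,0,0.046,0,0,0],[0.08,0,0.07,0,0,0],[0.108,0,0.095,0,0,0],[0.136,0,0.12,0,0,0],[0.16,0,0.14,0,0,0],[0.174,0,0.152,0,0,0],[0.174,0,0.152,0,0,0],[0.174,0,0.152,0,0,0],[0.174,0,0.152,0,0,0],[0.174,0,0.152,0,0,0],[0.174,0,0.152,0,0,0]]]'
python3 -c "
from h import *
avg(3);go([.626,.0373,.0405],np.deg2rad(-86))"
```

```text
clock: 26.65
tool_pos: [0.6254, 0.0391, 0.1336]
eef_rot: [0.518, -0.483, 0.481, -0.517]
contact_force: [0.2, 0.1, -1.7]
opening: 0.57
avg [0.6257 0.0389 0.1338] sd [0.0002 0.0002 0.0002] F [ 0.  -0.3 -1.8]
t 26.75 tcp [0.626  0.0386 0.134 ] q7 0.04 op 0.57 F [-0.3 -0.5 -1.4] 
 row [0.0013, 0.0935, 0.0] [0.0002, 0.0002, -0.0002]
```

```bash
python3 -m handwheel '[[[0.0005,0.02,-0.0004,0,0,0],[0.0005,0.05,-0.0004,0,0,0],[0.0005,0.075,-0.0004,0,0,0],[0.0005,0.087,-0.0004,0,0,0],[0.0005,0.091,-0.0004,0,0,0],[0.0005,0.091,-0.0004,0,0,0],[0.0005,0.091,-0.0004,0,0,0],[0.0005,0.091,-0.0004,0,0,0]]]'
python3 -c "
from h import *
avg(3);go([.626,.0373,.0387],np.deg2rad(-86))"
```

```text
clock: 27.42
tool_pos: [0.6275, 0.037, 0.0448]
eef_rot: [-0.516, 0.482, -0.483, 0.518]
contact_force: [-0.0, -0.5, -2.0]
opening: 0.573
avg [0.6274 0.037  0.0447] sd [0.0001 0.     0.0001] F [-0.3  0.  -2. ]
t 27.52 tcp [0.6272 0.037  0.0446] q7 0.05 op 0.571 F [-0.4 -0.  -1.8] 
 row [-0.0004, 0.0059, -0.0012] [-0.0008, -0.0003, -0.0]
```

```bash
python3 -m handwheel '[[[0,0.001,-0.0005,0,0,0],[0,0.003,-0.0005,0,0,0],[0,0.0048,-0.0005,0,0,0],[0,0.0048,-0.0005,0,0,0],[0,0.0052,-0.0005,0,0,0],[0,0.0052,-0.0005,0,0,0]]]'
python3 -c "
from h import *
avg(2)"
```

```text
clock: 28.02
tool_pos: [0.6258, 0.0369, 0.0386]
eef_rot: [-0.517, 0.482, -0.483, 0.517]
contact_force: [-0.8, 0.0, 4.1]
opening: 0.573
avg [0.6258 0.0369 0.0386] sd [0. 0. 0.] F [-1.2  0.1  4.5]
```

Blue is seated. I'll release it, lift away and look at the whole white rack.

```bash
python3 -m handwheel '[[[0,0,0,0,0,0],[0,0,0,0,0,0],[0,0,0,0,0,0],[0,0,0,0,0,0],[0,0,0,0,0,0],[0,-0.03,0,0,0,0],[0,-0.07,0,0,0,0],[0,-0.11,0,0,0,0],[0,-0.15,0,0,0,0],[0,-0.19,0,0,0,0],[0.03,-0.23,0,0,0,0],[0.06,-0.26,0,0,0,0]]]' 1
python3 -m handwheel '[[[0.06,0,0,0,0,0],[0.06,0,0,0,0,0],[0.06,0,0,0,0,0],[0.06,0,0,0,0,0],[0.06,0,0,0,0,0],[0.06,0,0,0,0,0]]]'
python3 look.py w10 green_saw
python3 -c "
from fit import *
cal=json.load(open('w10.json'))['cal']
im=cv2.imread('pics/w10.png').max(2)
for c in P:
    p=[*P[c],.072];o=proj(cal,p,True);k=np.zeros(im.shape,np.uint8);cv2.circle(k,(int(o[0]),int(o[1])),13,1,-1);k*=(im<75).astype(np.uint8)
    nn,l,st,ce=cv2.connectedComponentsWithStats(k);i=1+np.argmax(st[1:,4]);print(c,ce[i],st[i,4],np.round(atz(cal,*ce[i],p[2],True),4))
s=snapshot('scene');save('scene1',s);t=snapshot('side');save('side1',t)
cv2.imwrite('pics/fin.png',np.hstack([cv2.resize(s[130:310,80:480],(800,360)),])[...,::-1])
for th in('spray_can','magnet_square'):
    for c in('scene','side'):print(th,c,[np.round(b['bbox']).tolist() for b in boxes_of(th,c)[:1]])
"
```

```text
clock: 29.07
tool_pos: [0.6298, -0.0141, 0.2942]
eef_rot: [-0.517, 0.481, -0.481, 0.519]
contact_force: [1.2, -1.1, -0.2]
opening: 1.0
clock: 29.57
tool_pos: [0.6335, -0.0742, 0.2909]
eef_rot: [-0.517, 0.482, -0.481, 0.518]
contact_force: [0.0, 0.1, -0.3]
opening: 1.001
green_saw [([60.2, 26.7, 113.5, 72.5], 0.79), ([246.7, 236.6, 294.0, 294.6], 0.61)]
[0.628 0.005 0.436] [ 0.63354049 -0.07462008  0.29107149]
red [275.3697479  148.46218487] 119 [ 0.6271 -0.0429  0.072 ]
yellow [271.33980583 216.01941748] 103 [ 0.6278 -0.1234  0.072 ]
green [266.57692308 273.88461538] 52 [ 0.6266 -0.2022  0.072 ]
blue [279.61068702  77.95419847] 131 [0.6262 0.0365 0.072 ]
spray_can scene [[427.0, 191.0, 468.0, 254.0]]
spray_can side [[251.0, 84.0, 273.0, 141.0]]
magnet_square scene [[94.0, 219.0, 124.0, 243.0]]
magnet_square side [[350.0, 347.0, 387.0, 395.0]]
```

View pics/w10.png

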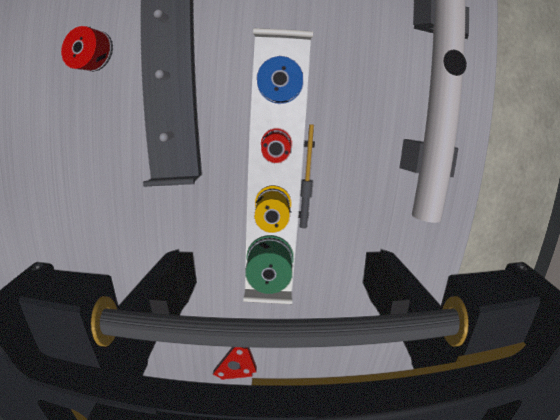

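View pics/fin.png

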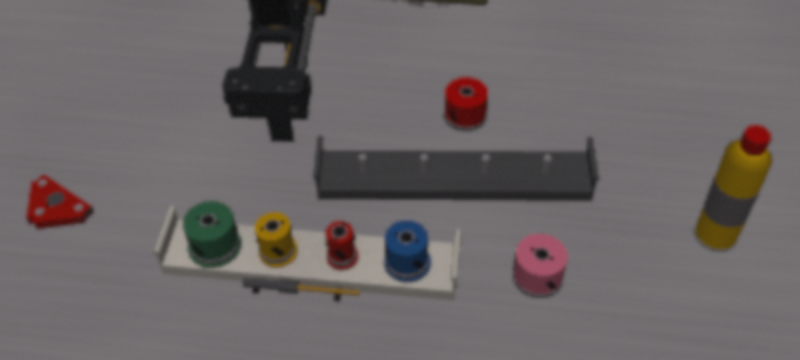

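```bash
python3 -c "
from h import *
print(job.finish_job())"
```

```text
the job is handed in; nothing more can be done
None
```

All four saws are on their own places on the white rack, and the job was handed in at about 30 s of the 93 s allowed. I set each one down slowly and opened the gripper only at light contact, about 4–6 N. At that point the tool stood about 4 mm above its grasp height, which is the disc's thickness, so each saw was seated.

- **Centring:** the last wrist picture puts the red, yellow and blue saws within about 1 mm of their measured discs.
- **Green saw:** the checks disagreed. Automatic detection of its arbor hole put x at 0.6266 m against 0.6288 m for the disc. It had caught only part of the hole; the hole's centre as seen in the picture gives about 0.628 m. The tool released it at 0.6286 m, and its y is within 1 mm.
- **Other objects:** the spray can and magnetic square are where they started to within a few pixels of detector scatter. The large red and pink look-alikes were left alone and look unmoved.
- **Posts:** after two sharp moves the tool was 2–3 mm off. I corrected this before each saw was seated, and contact forces stayed under about 7 N throughout.

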